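# Loosen the screw-on lid of a centrifuge rotor by two turns

## Task

Loosen the screw-on lid of the small centrifuge rotor by two full turns anticlockwise (seen from above): roll it round with the fingertips against the outside of its knurled rim, and stop when the black mark on the rim has gone round twice and stands over the black line of the stand again. Do not press on the clear window in the lid, push gently, leave the bottle, beaker and jar where they stand, and end clear of everything.

Things in the scene. Friction and masses are not known exactly. Their poses are not given: they have to be found in the camera images.
- rotor: Dark steel centrifuge rotor fixed on a round white bench stand; neither moves. Origin: centre of the stand's underside, on the table and on the upright axis of the lid. The stand's foot is a disc 184 mm across and 12 mm high; above it the rotor is at most 100 mm across up to 70 mm height. Its x axis points along the black line on the foot. Nothing else stands within 110 mm of the axis.
- lid (a joint): Turn of the lid on its thread (rad), anticlockwise from above positive. It starts screwed tight, at 0 to 0.15, against a stop at -0.02; two full turns is 12.57; the thread's end stop is at 18.85. It turns stiffly but evenly (about 0.05 N m, some 1 N along the rim, so a light press of a few N rolls it by friction), stays where it is left, and climbs 2 mm a turn.
- lid_mark (a point): Black radial mark, 15 mm long, on the flat top of the lid's rim. This point is on it, 52 mm from the axis, at the height of the lid's top. It turns with the lid; at joint value 0 it stands exactly over the black line of the stand.
- lid_top (a point): Point on the lid's axis at the height of its top, 94 mm above the table when tight. The lid is an aluminium ring, 22 mm high, 109 mm across, whose outside is knurled with 24 evenly spaced upright rounded ribs over its full height, each 5 mm wide, standing out 3.5 mm: 116 mm over the ribs, too wide to grip. Gaps between ribs are 9.5 mm. One rib is in line with the mark.
- stand_line (a point): Black radial line on the upper face of the stand's foot, 64 to 90 mm from the axis; this point is its middle, 77 mm from the axis and 12 mm above the table. The line is in the direction in which the lid's mark stands when tight.
- window: Clear plastic window, 81 mm across, that fills the middle of the lid, its upper face 0.5 mm below the top of the rim; it turns and climbs with the lid. Not to be pressed. Origin: centre of its underside, on the axis, 5 mm below its upper face.
- bottle: Loose clear bottle with a blue cap, 64 mm across, 125 mm high, standing on the table to one side; leave alone. Origin: centre of its underside.
- beaker: Loose glass beaker, 68 mm across, 85 mm high, standing on the table to one side; leave alone. Origin: centre of its underside.
- jar: Loose amber jar with a white cap, 52 mm across, 70 mm high, standing on the table to one side; leave alone. Origin: centre of its underside.
Not all that is in view belongs to the job. There is more than one size of the rotor; the one meant has the size given above.

How it is judged:
On the way, in this order (a step that is already met when the one before it is completed fails the run):
1. the lid has been turned one full turn (value of joint lid above 6.28 rad).
2. the lid has been turned two full turns, within 30 degrees (value of joint lid above 12.04 rad).
At the end, for the whole second after the job is handed in: The lid stands two full turns anticlockwise from tight, its mark within 30 degrees (0.53 rad) of the stand's line, at rest; bottle, beaker and jar stand upright within 20 mm of their starts (value of joint lid between 12.04 and 13.1 rad and velocity of joint lid between -0.05 and 0.05 rad/s and distance of each of bottle, beaker, jar from where it was at the start of the episode below 0.02 m and angle between each of bottle, beaker, jar's own z axis and vertical below 0.1 rad); the robot touches nothing.
It fails at once if the window was pressed with more than 3 N (contact force between anything else and window above 3 N).
It fails at once if the lid was pushed harder than 50 N (contact force between anything else and lid above 50 N).
It fails at once if the lid was unscrewed by more than two and a half turns (value of joint lid above 15.7 rad).
It fails at once if the bottle, beaker or jar was lifted, shoved or tipped (distance of any of bottle, beaker, jar from where it was at the start of the episode above 0.025 m or angle between any of bottle, beaker, jar's own z axis and vertical above 0.3 rad).
It also fails if it takes over 67 s, if anything falls off the work surface, if the arm or the gripper's body presses on something with over 40 N, if the wrist force passes 120 N, or if a joint passes its speed limit or range.

## Robot

A 6-joint arm with a two-finger parallel gripper is mounted at the origin on the work surface. World frame = base frame: x ahead of the robot, y to its left, z up, the work surface at z = 0. Lengths are in m, angles in rad, forces in N, time in s.
With the tool pointing down it reaches from about 0.3 to 0.75 m from the base axis. Payload 8.5 kg.
Tool frame: the origin (TCP) lies midway between the tips of the shut fingers; the grasp point (between the pads) lies 19 mm behind it (grip_point_offset is the z of the grasp point in the tool frame, in m); z points along the fingers, y is the direction in which the jaws open and shut (so a half turn about z gives the same grasp; the last joint's range is limited). The gripper opens to 85 mm and grips with 20 to 120 N. Pads are 22 mm wide; open, the fingers measure 114 mm over their backs; the gripper's body (76 mm by 85 mm) begins 54 mm behind the grasp point. The pads swing forward as they close: fully open they stand 13 mm farther back than shut.
Start: joints at [-1.484, 0.381, 1.297, -0, 1.464, -0.215], TCP at [0.163, -0.525, 0.231] pointing down, gripper open.
Joint ranges: [-3.11, 3.11], [-0.89, 2.33], [0.22, 2.48], [-1.42, 4.56], [0.17, 2.85], [-2.88, 2.88]. Speed limits (rad/s): [2.39, 2.39, 3.14, 3.14, 3.14, 3.14].

## Interface

Orientations are given as a 3x3 rotation matrix whose columns are the frame's x, y, z axes.
In Python, from bench import read_state, camera, hand_in, grip_point_offset gives the robot as it stands.
- The arm moves only by the tool servo_tool, never from a script. Its argument "increments" is a list of rows, each an object of numbers: "dx", "dy", "dz": the shift along the tool's x, y, z in mm; "yaw": the turn about the tool's z in rad. In form: [{"dx": .., "dy": .., "dz": .., "yaw": ..}, ...]. A call has 1 to 20 rows; each row shifts and turns the commanded pose from where the row before left it, along the tool's axes as they then stand; what a row does not reach is not made up. A row lasts 1/10 s, in which the tool goes at most 50 mm and 8.59 degrees, less where a joint would pass 70% of its speed; a pose out of reach is approached as far as the arm can. A call with a gripper value outside its range is refused whole. "grip" is the closure, from -1 (fully open) to 1 (shut), set as the call begins (left out, the last holds). The fingers move at their own pace and stop on an object; "squeeze" is the grip in N (left out, the last holds). Time passes only in rows, so rows that do not move let the fingers close. It gives the time, the measured TCP pose, the force and the opening at its end, in the units of the state.
- read_state(): the state, without advancing time (a new reading comes with each control period).
- camera(name): name is "scene" or "top" or "wrist"; returns a dict with "pixels" (400x640x3 uint8, red, green, blue), "intrinsics" (3x3 intrinsics, pixels), "eye" and "orientation" of the camera in the world. Camera axes: x right, y down, z forward; pixel columns grow to the right and rows downward; lengths in m; the calibration is good to about 2 mm. A picture is of the moment at which its call begins. There is no depth.
- hand_in(): hands the job in, once; it reports no verdict.
The state is a dict: "time_s": time; "joint_pos": joint angles; "qd": joint speeds; "tau": joint torques, N m; "position": TCP position; "orientation": TCP orientation; "ft_force": force on the tool from outside, world axes, zero at the start; "torque": the same for the moment, N m; "width": finger opening in m.
Only numpy, scipy, OpenCV 4.12 (cv2) and the standard library are available. Lean on these libraries where they do the work, as an engineer would, in place of code of your own. Each camera call takes 0.05 s, during which the arm holds its last target. There are 200 camera calls.

## Working session

There is one attempt and no reset: what is moved stays moved. The work goes in short steps, Python scripts to look and compute and a tool call to move; the robot and the scene stay as the last step left them, time stands still between calls to the robot, and variables do not carry over. Pictures are saved under pics/ and viewed, about 8 in all and at most 12, crops included, and the job is handed in when it is done.

Besides the shell and the picture viewer there is one more tool, called after "Request:" as name([rows], argument=value, ...), one row to a line, values as JSON. servo_tool: Moves the arm, as the interface text tells. Its arguments: {"type":"object","properties":{"increments":{"type":"array","items":{"type":"object","properties":{"dx":{"type":"number"},"dy":{"type":"number"},"dz":{"type":"number"},"yaw":{"type":"number"}}}},"grip":{"type":"number"},"squeeze":{"type":"number"}},"required":["increments"]}

```bash
ls; mkdir -p pics; python3 - <<'E'
from bench import *
import cv2,numpy as np
print(read_state(),grip_point_offset)
for n in("scene","top"):
    c=camera(n);cv2.imwrite(f"pics/{n}0.png",c["pixels"][:,:,::-1]);print(n,c["intrinsics"],c["eye"],c["orientation"])
a=cv2.imread("pics/scene0.png");b=cv2.imread("pics/top0.png")
cv2.imwrite("pics/both.png",cv2.resize(np.vstack([a,b]),(480*1,600)))
E
```

```text
pics
{'time_s': 0.0, 'joint_pos': array([-1.48429868e+00,  3.81222112e-01,  1.29827471e+00,  7.04813789e-06,
        1.46361990e+00, -2.15306648e-01]), 'qd': array([ 0.00134348,  0.00035103, -0.00121897, -0.00032462, -0.0014414 ,
        0.00148291]), 'tau': array([ 4.61521176e-04, -4.48461020e+01, -2.31276888e+01, -1.65585288e-04,
        4.68606624e-03,  1.05322215e-05]), 'position': array([ 0.16345332, -0.52483523,  0.23069306]), 'orientation': array([[ 9.54801974e-01,  2.97242618e-01, -1.24682098e-04],
       [ 2.97242459e-01, -9.54800824e-01,  1.51897115e-03],
       [ 3.32456392e-04, -1.48737747e-03, -9.99998839e-01]]), 'ft_force': array([ 1.01347734, -0.20688843, -0.12406222]), 'torque': array([ 0.02317641, -0.03303085,  0.012235  ]), 'width': 0.08534049479833955} -0.0187
scene [[478.22002408   0.         311.83047444]
 [  0.         478.22002408 199.74695399]
 [  0.           0.           1.        ]] [1.19965067 0.25145023 1.26304899] [[-0.34997274  0.80403471 -0.48067377]
 [ 0.93675916  0.29974703 -0.18064882]
 [-0.00116739 -0.51349772 -0.85809017]]
top [[398.98338491   0.         318.32359952]
 [  0.         398.98338491 201.78846327]
 [  0.           0.           1.        ]] [0.42830464 0.00322583 1.17623144] [[ 0.00854271 -0.99380042  0.11085014]
 [-0.99985772 -0.01010158 -0.01350887]
 [ 0.01454489 -0.11071897 -0.99374532]]
```

View pics/top0.png

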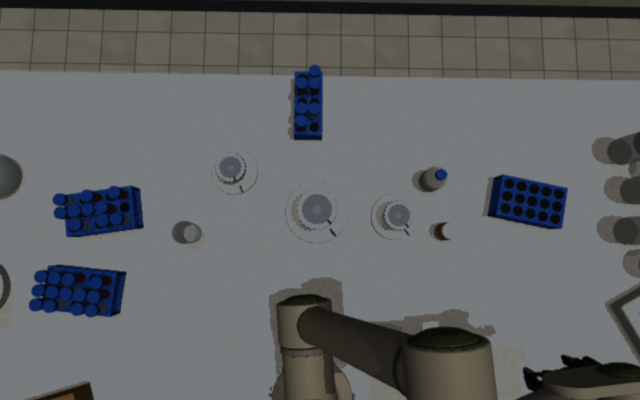

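View pics/scene0.png

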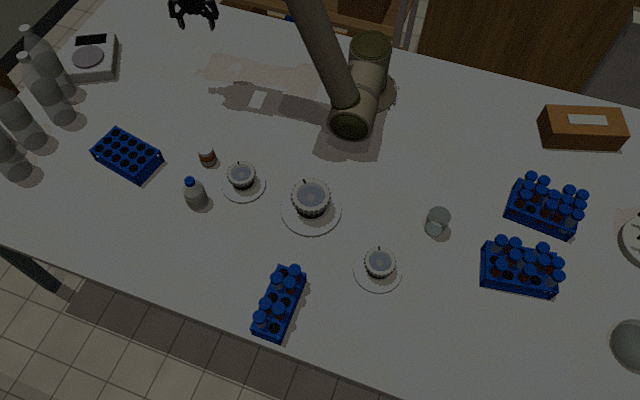

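```bash
cat > h.py <<'E'
import cv2,numpy as np
from bench import *
def ray(c,u,v,z):
    d=c["orientation"]@np.linalg.inv(c["intrinsics"])@np.array([u,v,1.]);e=np.array(c["eye"])
    return e+d*(z-e[2])/d[2]
def proj(c,p):
    q=c["intrinsics"]@(np.array(c["orientation"]).T@(np.array(p)-c["eye"]));return q[:2]/q[2]
E
python3 - <<'E'
from h import *
out=[]
for n,(u,v),r in(("top",(317,210),40),("scene",(311,202),40)):
    c=camera(n);g=c["pixels"][v-r:v+r,u-r:u+r,::-1].copy()
    out.append(cv2.resize(g,None,fx=5,fy=5,interpolation=cv2.INTER_CUBIC))
    # dark pixels: window/rotor
    print(n,g.mean((0,1)))
cv2.imwrite("pics/crop1.png",cv2.convertScaleAbs(np.hstack(out),alpha=1.5))
c=camera("top")
for l,r_,z in(((286,211),(348,211),.0),((212,170),(258,170),0),((371,216),(418,216),0)):
    a=ray(c,*l,z);b=ray(c,*r_,z);print(a,b,np.linalg.norm(a-b))
E
```

```text
top [118.770625   116.54953125 112.88578125]
scene [91.5096875 93.6584375 92.368125 ]
[0.53114727 0.08254054 0.        ] [ 0.53294977 -0.10091156  0.        ] 0.18346095605313087
[0.65164746 0.30506853 0.        ] [0.65320048 0.16822053 0.        ] 0.13685681590330778
[ 0.51876256 -0.16908775  0.        ] [ 0.52010922 -0.30875288  0.        ] 0.13967162287077903
```

View pics/crop1.png

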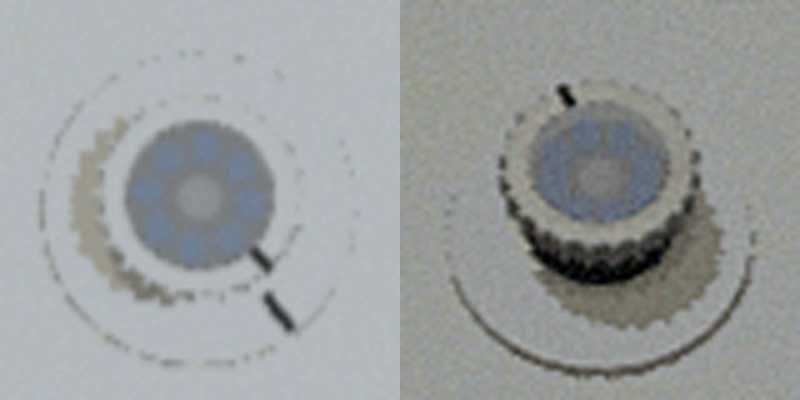

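```bash
python3 - <<'E'
from h import *
R=[]
for n,(u,v),r in(("top",(317,210),24),("scene",(311,200),24)):
    c=camera(n);g=c["pixels"][v-r:v+r,u-r:u+r].astype(int)
    m=((g[...,2]-g[...,0])>0).astype(np.uint8)
    m=cv2.morphologyEx(m,cv2.MORPH_OPEN,np.ones((2,2)));m=cv2.morphologyEx(m,cv2.MORPH_CLOSE,np.ones((5,5)))
    cs,_=cv2.findContours(m,0,1);k=max(cs,key=cv2.contourArea);e=cv2.fitEllipse(cv2.convexHull(k))
    p=(e[0][0]+u-r,e[0][1]+v-r);print(n,p,e[1],ray(c,*p,.0935))
    # foot: fit by dark mark pts later
c=camera("top")
for w,z in(((329,222.5),.094),((333,232.5),.012)):print(ray(c,*w,z))
for nm,w,z in(("bottle",(436,178),.06),("beaker",(187,233),.04),("jar",(444,231),.03)):print(nm,ray(c,*w,z))
E
```

```text
Traceback (most recent call last):
cv2.error: OpenCV(4.12.0) /io/opencv/modules/imgproc/src/shapedescr.cpp:361: error: (-201:Incorrect size of input array) There should be at least 5 points to fit the ellipse in function 'fitEllipseNoDirect'
```

```bash
python3 - <<'E'
from h import *
for n,(u,v),r in(("top",(317,209),22),("scene",(311,195),19)):
    c=camera(n);g=c["pixels"][v-r:v+r,u-r:u+r]
    hs=cv2.cvtColor(g,cv2.COLOR_RGB2GRAY) if n=="top" else g[...,0].copy()
    t,m=cv2.threshold(hs,0,1,cv2.THRESH_BINARY_INV+cv2.THRESH_OTSU)
    m=cv2.morphologyEx(m,cv2.MORPH_OPEN,cv2.getStructuringElement(2,(7,7)))
    nl,L,st,ce=cv2.connectedComponentsWithStats(m);k=L[r,r];q=ce[k]+[u-r,v-r]
    print(n,t,q,st[k],ray(c,*q,.0935))
c=camera("top")
for w,z in(((329,222),.094),((333,232.5),.012)):print(ray(c,*w,z))
for nm,w,z in(("bottle",(436,178),.06),("beaker",(187,233),.04),("jar",(444,231),.03)):print(nm,ray(c,*w,z))
E
```

```text
top 102.0 [316.55633803 208.76056338] [  7   7  30  30 710] [ 0.52991393 -0.00683943  0.0935    ]
scene 78.0 [309.95824411 191.96038544] [  0   0  38  38 934] [ 0.52192481 -0.00895762  0.0935    ]
[ 0.49410229 -0.04094875  0.094     ]
[ 0.46859537 -0.05612362  0.012     ]
bottle [ 0.62435305 -0.34634985  0.06      ]
beaker [0.46248166 0.35835624 0.04      ]
jar [ 0.47517592 -0.37514098  0.03      ]
```

```bash
python3 - <<'E'
from h import *
c=camera("scene");print(ray(c,311,194.7,.0935))
s=read_state();R=np.array(s["orientation"]);C=np.array([.53,-.0075])
th=1.656;T=np.array([*(C+.095*np.array([np.cos(th),np.sin(th)])),.23])
print(T, R.T@(T-s["position"])*1000)
E
```

```text
[ 0.5295372  -0.00290408  0.0935    ]
[0.52191544 0.08715537 0.23      ] [ 524.22476436 -478.02264667    1.34819873]
```

Request:
servo_tool([
  {"dx": 35,"dy": -32},
  {"dx": 35,"dy": -32},
  {"dx": 35,"dy": -32},
  {"dx": 35,"dy": -32},
  {"dx": 35,"dy": -32},
  {"dx": 35,"dy": -32},
  {"dx": 35,"dy": -32},
  {"dx": 35,"dy": -32},
  {"dx": 35,"dy": -32},
  {"dx": 35,"dy": -32},
  {"dx": 35,"dy": -32},
  {"dx": 35,"dy": -32},
  {"dx": 35,"dy": -32},
  {"dx": 35,"dy": -32},
  {"dx": 35,"dy": -32},
], grip=1, squeeze=30)

```text
invalid input at $.increments[0]: expected keys dx, dy, dz, yaw
```

Request:
servo_tool([
  {"yaw": 0.125},
  {"yaw": 0.125},
  {"yaw": 0.125},
  {"yaw": 0.125},
  {"yaw": 0.125},
  {"yaw": 0.125},
  {"yaw": 0.125},
  {"yaw": 0.125},
  {"dz": 25},
  {"dz": 25},
  {"dz": 25},
  {"dz": 25},
])

```text
invalid input at $.increments[0]: expected keys dx, dy, dz, yaw
```

```bash
cat >> h.py <<'E'
C=np.array([.530,-.006])
def st():
    s=read_state();R=np.array(s["orientation"]);p=np.array(s["position"]);d=p[:2]-C
    th=np.arctan2(d[1],d[0]);ph=np.arctan2(R[1,0],R[0,0]);f=np.array(s["ft_force"])
    er=np.array([np.cos(th),np.sin(th)]);et=np.array([-er[1],er[0]])
    print("t",round(s["time_s"],2),"p",p.round(4),"R",round(np.hypot(*d)*1e3,1),"th",th.round(3),"phi",ph.round(3),"phi-th",((ph-th)%6.283).round(3),"Fr,Ft,Fz",(f[:2]@er).round(1),(f[:2]@et).round(1),f[2].round(1),"j6",s["joint_pos"][5].round(2),"w",round(s["width"],3))
    return s
E
python3 - <<'E'
from h import *
s=st()
c=camera("wrist");cv2.imwrite("pics/w1.png",c["pixels"][:,:,::-1])
print(c["intrinsics"],c["eye"],c["orientation"])
E
```

```text
t 0.5 p [ 0.1635 -0.5251  0.2313] R 635.4 th -2.186 phi 0.302 phi-th 2.487 Fr,Ft,Fz 0.2 0.3 0.2 j6 -0.22 w 0.085
[[302.35171081   0.         319.03846139]
 [  0.         302.35171081 200.53232943]
 [  0.           0.           1.        ]] [ 0.23724806 -0.50219057  0.37401772] [[ 2.98079701e-01 -9.10145413e-01 -2.87721772e-01]
 [-9.54540635e-01 -2.84474181e-01 -8.90315537e-02]
 [-8.17755098e-04  3.01180622e-01 -9.53566759e-01]]
```

View pics/w1.png

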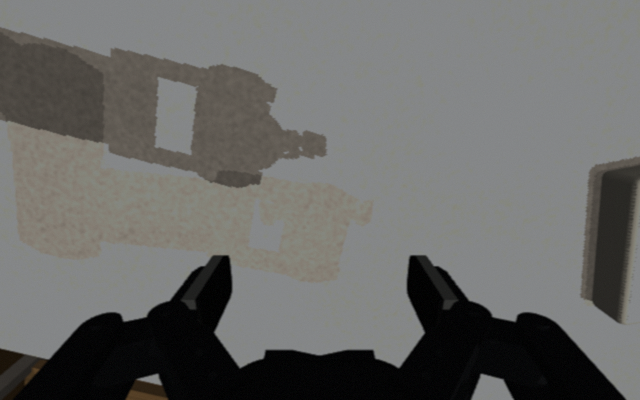

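Request:
servo_tool([
  {"dx": 35,"dy": -32,"dz": 0,"yaw": 0},
  {"dx": 35,"dy": -32,"dz": 0,"yaw": 0},
  {"dx": 35,"dy": -32,"dz": 0,"yaw": 0},
  {"dx": 35,"dy": -32,"dz": 0,"yaw": 0},
  {"dx": 35,"dy": -32,"dz": 0,"yaw": 0},
  {"dx": 35,"dy": -32,"dz": 0,"yaw": 0},
  {"dx": 35,"dy": -32,"dz": 0,"yaw": 0},
  {"dx": 35,"dy": -32,"dz": 0,"yaw": 0},
  {"dx": 35,"dy": -32,"dz": 0,"yaw": 0},
  {"dx": 35,"dy": -32,"dz": 0,"yaw": 0},
  {"dx": 35,"dy": -32,"dz": 0,"yaw": 0},
  {"dx": 35,"dy": -32,"dz": 0,"yaw": 0},
  {"dx": 35,"dy": -32,"dz": 0,"yaw": 0},
  {"dx": 35,"dy": -32,"dz": 0,"yaw": 0},
  {"dx": 35,"dy": -32,"dz": 0,"yaw": 0},
], grip=1, squeeze=30)

```text
time_s: 2.05
position: [0.5228, 0.0913, 0.2314]
orientation: [[0.955, 0.298, 0.0], [0.298, -0.955, -0.0], [0.0, 0.0, -1.0]]
ft_force: [1.0, -1.2, -0.1]
width: 0.0004
```

Request:
servo_tool([
  {"dx": 0,"dy": 0,"dz": 0,"yaw": 0.125},
  {"dx": 0,"dy": 0,"dz": 0,"yaw": 0.125},
  {"dx": 0,"dy": 0,"dz": 0,"yaw": 0.125},
  {"dx": 0,"dy": 0,"dz": 0,"yaw": 0.125},
  {"dx": 0,"dy": 0,"dz": 0,"yaw": 0.125},
  {"dx": 0,"dy": 0,"dz": 0,"yaw": 0.125},
  {"dx": 0,"dy": 0,"dz": 0,"yaw": 0.125},
  {"dx": 0,"dy": 0,"dz": 0,"yaw": 0.125},
  {"dx": 0,"dy": 0,"dz": 25,"yaw": 0},
  {"dx": 0,"dy": 0,"dz": 25,"yaw": 0},
  {"dx": 0,"dy": 0,"dz": 25,"yaw": 0},
  {"dx": 0,"dy": 0,"dz": 25,"yaw": 0},
])

```text
time_s: 3.25
position: [0.5221, 0.0892, 0.1305]
orientation: [[0.766, -0.643, 0.0], [-0.643, -0.766, -0.0], [0.0, -0.0, -1.0]]
ft_force: [-0.5, 0.1, 0.6]
width: 0.0001
```

```bash
python3 - <<'E'
from h import *
s=st()
c=camera("wrist");cv2.imwrite("pics/w2.png",c["pixels"][:,:,::-1])
E
```

```text
t 3.25 p [0.5221 0.0892 0.1305] R 95.6 th 1.654 phi -0.698 phi-th 3.931 Fr,Ft,Fz 0.1 0.5 0.6 j6 2.21 w 0.0
```

View pics/w2.png

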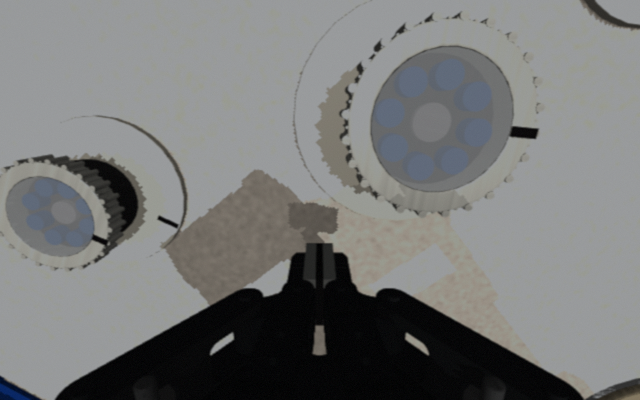

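```bash
python3 - <<'E'
from h import *
c=camera("wrist");
g=cv2.cvtColor(c["pixels"],cv2.COLOR_RGB2GRAY)
t,m=cv2.threshold(g[30:210,350:535],0,1,cv2.THRESH_BINARY_INV+cv2.THRESH_OTSU)
m=cv2.morphologyEx(m,cv2.MORPH_OPEN,cv2.getStructuringElement(2,(15,15)))
cs,_=cv2.findContours(m,0,1);k=max(cs,key=cv2.contourArea);k=cv2.convexHull(k)+[350,30]
P=np.array([ray(c,*q[0],.0935)[:2]*1000 for q in k],np.float32);print(t,cv2.minEnclosingCircle(P),P.max(0)-P.min(0))
for q in((525,132),):
    p=ray(c,*q,.094)[:2];print(p,np.arctan2(*(p-C)[::-1]))
E
```

```text
128.0 ((527.2242431640625, -8.260504722595215), 42.52777862548828) [82.097565 82.237854]
[ 0.49280179 -0.04038138] -2.395526588117155
```

Request:
servo_tool([
  {"dx": 0,"dy": 0,"dz": 20,"yaw": 0},
  {"dx": 0,"dy": 0,"dz": 20,"yaw": 0},
  {"dx": 0,"dy": 0,"dz": 10,"yaw": 0},
  {"dx": 3,"dy": 3,"dz": 0,"yaw": 0},
  {"dx": 3,"dy": 3,"dz": 0,"yaw": 0},
  {"dx": 0,"dy": 0,"dz": 0,"yaw": 0},
])

```text
time_s: 3.95
position: [0.5235, 0.0801, 0.0825]
orientation: [[0.766, -0.643, 0.002], [-0.643, -0.766, -0.0], [0.002, -0.001, -1.0]]
ft_force: [-0.1, 0.0, -0.4]
width: 0.0001
```

```bash
python3 - <<'E'
from h import *
s=st()
c=camera("wrist");cv2.imwrite("pics/w3.png",cv2.resize(c["pixels"][100:300,220:460,::-1],None,fx=3,fy=3))
E
```

```text
t 3.95 p [0.5235 0.0801 0.0825] R 86.4 th 1.646 phi -0.699 phi-th 3.939 Fr,Ft,Fz 0.0 0.1 -0.4 j6 2.2 w 0.0
```

View pics/w3.png

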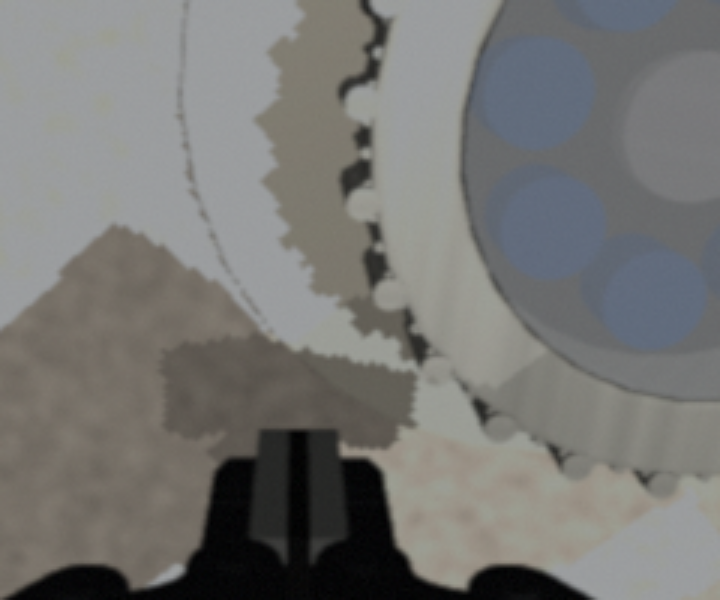

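Request:
servo_tool([
  {"dx": 2,"dy": 2,"dz": 0,"yaw": 0},
  {"dx": 2,"dy": 2,"dz": 0,"yaw": 0},
  {"dx": 1.5,"dy": 1.5,"dz": 0,"yaw": 0},
  {"dx": 1,"dy": 1,"dz": 0,"yaw": 0},
  {"dx": 0.5,"dy": 0.5,"dz": 0,"yaw": 0},
  {"dx": 0,"dy": 0,"dz": 0,"yaw": 0},
])

```text
time_s: 4.6
position: [0.5237, 0.0708, 0.0813]
orientation: [[0.766, -0.643, -0.0], [-0.643, -0.766, 0.0], [-0.0, 0.0, -1.0]]
ft_force: [-0.2, -0.1, 0.1]
width: -0.0
```

```bash
sed -i 's/C=np.array.*/C=np.array([.529,-.0065])/' h.py; python3 - <<'E'
from h import *
s=st()
c=camera("wrist");cv2.imwrite("pics/w4.png",cv2.resize(c["pixels"][140:280,280:460,::-1],None,fx=4,fy=4))
E
```

```text
t 4.6 p [0.5237 0.0708 0.0813] R 77.5 th 1.639 phi -0.698 phi-th 3.945 Fr,Ft,Fz -0.1 0.2 0.1 j6 2.18 w -0.0
```

View pics/w4.png

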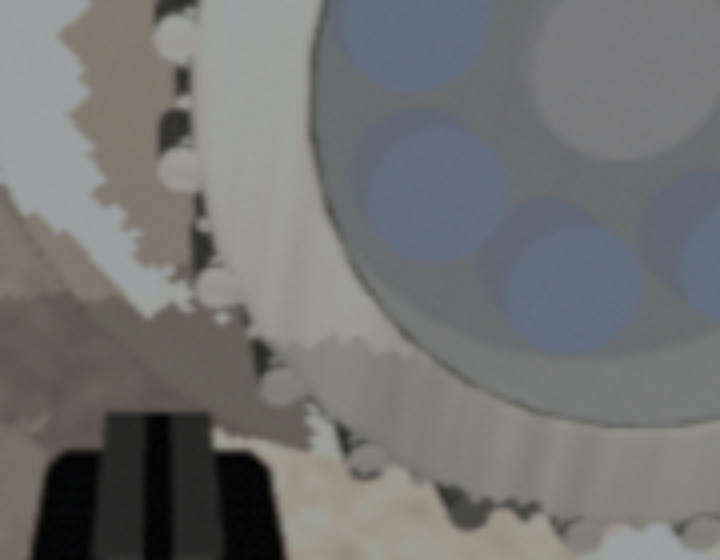

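Request:
servo_tool([
  {"dx": 0.7,"dy": 0.7,"dz": 0,"yaw": 0},
  {"dx": 0.7,"dy": 0.7,"dz": 0,"yaw": 0},
  {"dx": 0.7,"dy": 0.7,"dz": 0,"yaw": 0},
  {"dx": 0,"dy": 0,"dz": 0,"yaw": 0},
])

```text
time_s: 5.05
position: [0.524, 0.0678, 0.0813]
orientation: [[0.766, -0.643, 0.0], [-0.643, -0.766, -0.0], [0.0, -0.0, -1.0]]
ft_force: [0.9, 0.8, 0.3]
width: 0.0003
```

```bash
python3 -c "
from h import *
st()"
```

```text
t 5.05 p [0.524  0.0678 0.0813] R 74.5 th 1.639 phi -0.698 phi-th 3.946 Fr,Ft,Fz 0.8 -0.9 0.3 j6 2.17 w 0.0
```

Request:
servo_tool([
  {"dx": 0.7,"dy": 0.7,"dz": 0,"yaw": 0},
  {"dx": -3.06,"dy": 3.25,"dz": 0,"yaw": -0.06},
  {"dx": -3.06,"dy": 3.25,"dz": 0,"yaw": -0.06},
  {"dx": -3.06,"dy": 3.25,"dz": 0,"yaw": -0.06},
  {"dx": -3.06,"dy": 3.25,"dz": 0,"yaw": -0.06},
  {"dx": -3.06,"dy": 3.25,"dz": 0,"yaw": -0.06},
  {"dx": -3.06,"dy": 3.25,"dz": 0,"yaw": -0.06},
  {"dx": -3.06,"dy": 3.25,"dz": 0,"yaw": -0.06},
  {"dx": -3.06,"dy": 3.25,"dz": 0,"yaw": -0.06},
])

```text
time_s: 5.95
position: [0.4904, 0.0555, 0.0814]
orientation: [[0.977, -0.214, 0.0], [-0.214, -0.977, 0.0], [0.0, -0.0, -1.0]]
ft_force: [-1.0, 0.6, -0.4]
width: 0.0
```

```bash
cat >> h.py <<'E'
def mark(n="wrist",show=True):
    """angle of darkest sector of the lid's flat rim (43..53 mm) about C, from stand line -2.40"""
    c=camera(n);g=cv2.GaussianBlur(cv2.cvtColor(c["pixels"],cv2.COLOR_RGB2GRAY),(3,3),0)
    A=np.arange(0,360,2);v=[]
    for a in np.radians(A):
        q=[proj(c,[*(C+r*np.array([np.cos(a),np.sin(a)])),.0955]) for r in(.045,.047,.049,.051)]
        v.append(np.mean([g[int(round(y)),int(round(x))] if 0<=x<639.4 and 0<=y<399.4 else 255 for x,y in q]))
    v=np.array(v);o=np.argsort(v)[:4];print(n,"mark deg",A[o],v[o].round(),"line -137=223; rot deg",(A[o[0]]-223)%360)
E
python3 -c "
from h import *
st();mark();mark('top')"
```

```text
t 5.95 p [0.4904 0.0555 0.0814] R 73.1 th 2.128 phi -0.216 phi-th 3.939 Fr,Ft,Fz 1.0 0.5 -0.4 j6 1.66 w 0.0
wrist mark deg [226 224 222 154] [10. 11. 14. 82.] line -137=223; rot deg 3
top mark deg [182 184 186 178] [30. 32. 32. 36.] line -137=223; rot deg 319
```

Request:
servo_tool([
  {"dx": 0.7,"dy": 0.7,"dz": 0,"yaw": 0},
  {"dx": 0.7,"dy": 0.7,"dz": 0,"yaw": 0},
  {"dx": -3.06,"dy": 3.25,"dz": 0,"yaw": -0.06},
  {"dx": -3.06,"dy": 3.25,"dz": 0,"yaw": -0.06},
  {"dx": -3.06,"dy": 3.25,"dz": 0,"yaw": -0.06},
  {"dx": -3.06,"dy": 3.25,"dz": 0,"yaw": -0.06},
  {"dx": -3.06,"dy": 3.25,"dz": 0,"yaw": -0.06},
])

```text
time_s: 6.75
position: [0.4749, 0.0394, 0.0813]
orientation: [[0.997, 0.083, 0.0], [0.083, -0.997, 0.0], [0.0, -0.0, -1.0]]
ft_force: [0.2, 2.2, 0.5]
width: -0.0
```

```bash
python3 -c "
from h import *
st();mark()"
```

```text
t 6.75 p [0.4749 0.0394 0.0813] R 70.9 th 2.438 phi 0.083 phi-th 3.929 Fr,Ft,Fz 1.2 -1.8 0.5 j6 1.32 w -0.0
wrist mark deg [236 234 232 238] [12. 12. 34. 44.] line -137=223; rot deg 13
```

Request:
servo_tool([
  {"dx": -3.3,"dy": 4.6,"dz": 0,"yaw": -0.08},
  {"dx": -3.82,"dy": 4.14,"dz": 0,"yaw": -0.08},
  {"dx": -3.82,"dy": 4.14,"dz": 0,"yaw": -0.08},
  {"dx": -3.82,"dy": 4.14,"dz": 0,"yaw": -0.08},
  {"dx": -3.82,"dy": 4.14,"dz": 0,"yaw": -0.08},
  {"dx": -3.82,"dy": 4.14,"dz": 0,"yaw": -0.08},
  {"dx": -3.82,"dy": 4.14,"dz": 0,"yaw": -0.08},
  {"dx": -3.82,"dy": 4.14,"dz": 0,"yaw": -0.08},
  {"dx": -3.82,"dy": 4.14,"dz": 0,"yaw": -0.08},
  {"dx": -3.82,"dy": 4.14,"dz": 0,"yaw": -0.08},
  {"dx": -3.82,"dy": 4.14,"dz": 0,"yaw": -0.08},
  {"dx": -3.82,"dy": 4.14,"dz": 0,"yaw": -0.08},
])

```text
time_s: 8.0
position: [0.46, -0.0245, 0.0811]
orientation: [[0.503, 0.864, -0.003], [0.864, -0.503, 0.0], [-0.001, -0.003, -1.0]]
ft_force: [-4.9, -0.5, 2.3]
width: -0.0003
```

```bash
python3 -c "
from h import *
st();mark()"
```

```text
t 8.0 p [ 0.46   -0.0245  0.0811] R 71.3 th -2.886 phi 1.043 phi-th 3.929 Fr,Ft,Fz 4.9 -0.7 2.3 j6 0.22 w -0.0
wrist mark deg [288 290 292 222] [12. 12. 13. 85.] line -137=223; rot deg 65
```

Request:
servo_tool([
  {"dx": -3.82,"dy": 4.14,"dz": 0,"yaw": -0.08},
  {"dx": -3.82,"dy": 4.14,"dz": 0,"yaw": -0.08},
  {"dx": -3.82,"dy": 4.14,"dz": 0,"yaw": -0.08},
  {"dx": -3.82,"dy": 4.14,"dz": 0,"yaw": -0.08},
  {"dx": -3.82,"dy": 4.14,"dz": 0,"yaw": -0.08},
  {"dx": -3.82,"dy": 4.14,"dz": 0,"yaw": -0.08},
  {"dx": -3.82,"dy": 4.14,"dz": 0,"yaw": -0.08},
  {"dx": -3.82,"dy": 4.14,"dz": 0,"yaw": -0.08},
  {"dx": -3.82,"dy": 4.14,"dz": 0,"yaw": -0.08},
  {"dx": -3.82,"dy": 4.14,"dz": 0,"yaw": -0.08},
])

```text
time_s: 9.05
position: [0.4946, -0.0685, 0.0814]
orientation: [[-0.268, 0.963, -0.0], [0.963, 0.268, -0.001], [-0.001, -0.001, -1.0]]
ft_force: [-2.8, -3.3, 1.8]
width: -0.0001
```

```bash
python3 -c "
from h import *
st();mark()"
```

```text
t 9.05 p [ 0.4946 -0.0685  0.0814] R 70.9 th -2.077 phi 1.842 phi-th 3.919 Fr,Ft,Fz 4.2 -0.8 1.8 j6 -0.65 w -0.0
wrist mark deg [338 336 340 214] [10. 11. 11. 74.] line -137=223; rot deg 115
```

Request:
servo_tool([
  {"dx": -3.82,"dy": 4.14,"dz": 0,"yaw": -0.08},
  {"dx": -3.82,"dy": 4.14,"dz": 0,"yaw": -0.08},
  {"dx": -3.82,"dy": 4.14,"dz": 0,"yaw": -0.08},
  {"dx": -3.82,"dy": 4.14,"dz": 0,"yaw": -0.08},
  {"dx": -3.82,"dy": 4.14,"dz": 0,"yaw": -0.08},
  {"dx": -3.82,"dy": 4.14,"dz": 0,"yaw": -0.08},
  {"dx": -3.82,"dy": 4.14,"dz": 0,"yaw": -0.08},
  {"dx": -3.82,"dy": 4.14,"dz": 0,"yaw": -0.08},
  {"dx": -3.82,"dy": 4.14,"dz": 0,"yaw": -0.08},
  {"dx": -3.82,"dy": 4.14,"dz": 0,"yaw": -0.08},
  {"dx": -3.82,"dy": 4.14,"dz": 0,"yaw": -0.08},
  {"dx": -3.82,"dy": 4.14,"dz": 0,"yaw": -0.08},
  {"dx": -3.82,"dy": 4.14,"dz": 0,"yaw": -0.08},
  {"dx": -3.82,"dy": 4.14,"dz": 0,"yaw": -0.08},
])

```text
time_s: 10.5
position: [0.5695, -0.0643, 0.0812]
orientation: [[-0.984, 0.18, 0.0], [0.18, 0.984, -0.0], [-0.0, 0.0, -1.0]]
ft_force: [-1.1, 0.2, -0.4]
width: 0.0001
```

```bash
python3 -c "
from h import *
st();mark()"
```

```text
t 10.5 p [ 0.5695 -0.0643  0.0812] R 70.5 th -0.959 phi 2.961 phi-th 3.92 Fr,Ft,Fz -0.8 -0.8 -0.4 j6 -1.71 w 0.0
wrist mark deg [42 44 46 40] [ 6.  6.  7. 72.] line -137=223; rot deg 179
```

Request:
servo_tool([
  {"dx": -3.5,"dy": 4.5,"dz": 0,"yaw": -0.08},
  {"dx": -3.82,"dy": 4.14,"dz": 0,"yaw": -0.08},
  {"dx": -3.82,"dy": 4.14,"dz": 0,"yaw": -0.08},
  {"dx": -3.82,"dy": 4.14,"dz": 0,"yaw": -0.08},
  {"dx": -3.82,"dy": 4.14,"dz": 0,"yaw": -0.08},
  {"dx": -3.82,"dy": 4.14,"dz": 0,"yaw": -0.08},
  {"dx": -3.82,"dy": 4.14,"dz": 0,"yaw": -0.08},
  {"dx": -3.82,"dy": 4.14,"dz": 0,"yaw": -0.08},
  {"dx": -3.82,"dy": 4.14,"dz": 0,"yaw": -0.08},
  {"dx": -3.82,"dy": 4.14,"dz": 0,"yaw": -0.08},
  {"dx": -3.82,"dy": 4.14,"dz": 0,"yaw": -0.08},
])

```text
time_s: 11.65
position: [0.5992, -0.012, 0.0813]
orientation: [[-0.766, -0.643, 0.001], [-0.643, 0.766, -0.0], [-0.0, -0.0, -1.0]]
ft_force: [0.1, -1.4, 0.8]
width: -0.0002
```

```bash
python3 -c "
from h import *
st();mark()"
```

```text
t 11.65 p [ 0.5992 -0.012   0.0813] R 70.5 th -0.078 phi -2.443 phi-th 3.918 Fr,Ft,Fz 0.2 -1.4 0.8 j6 -2.49 w -0.0
wrist mark deg [96 92 94 90] [ 4.  4.  4. 51.] line -137=223; rot deg 233
```

Request:
servo_tool([
  {"dx": -5.5,"dy": -5.5,"dz": 0,"yaw": 0},
  {"dx": -5.5,"dy": -5.5,"dz": 0,"yaw": 0},
  {"dx": 9.43,"dy": -8.15,"dz": 0,"yaw": 0.145},
  {"dx": 9.43,"dy": -8.15,"dz": 0,"yaw": 0.145},
  {"dx": 9.43,"dy": -8.15,"dz": 0,"yaw": 0.145},
  {"dx": 9.43,"dy": -8.15,"dz": 0,"yaw": 0.145},
  {"dx": 9.43,"dy": -8.15,"dz": 0,"yaw": 0.145},
  {"dx": 9.43,"dy": -8.15,"dz": 0,"yaw": 0.145},
  {"dx": 9.43,"dy": -8.15,"dz": 0,"yaw": 0.145},
  {"dx": 9.43,"dy": -8.15,"dz": 0,"yaw": 0.145},
  {"dx": 9.43,"dy": -8.15,"dz": 0,"yaw": 0.145},
  {"dx": 9.43,"dy": -8.15,"dz": 0,"yaw": 0.145},
  {"dx": 9.43,"dy": -8.15,"dz": 0,"yaw": 0.145},
  {"dx": 9.43,"dy": -8.15,"dz": 0,"yaw": 0.145},
  {"dx": 9.43,"dy": -8.15,"dz": 0,"yaw": 0.145},
  {"dx": 9.43,"dy": -8.15,"dz": 0,"yaw": 0.145},
  {"dx": 9.43,"dy": -8.15,"dz": 0,"yaw": 0.145},
  {"dx": 9.43,"dy": -8.15,"dz": 0,"yaw": 0.145},
])

```text
time_s: 13.5
position: [0.4653, -0.0643, 0.0814]
orientation: [[0.059, 0.998, 0.001], [0.998, -0.059, -0.0], [-0.0, 0.001, -1.0]]
ft_force: [0.3, 0.0, 0.7]
width: -0.0004
```

```bash
python3 -c "
from h import *
st()"
```

```text
t 13.5 p [ 0.4653 -0.0643  0.0814] R 86.0 th -2.404 phi 1.512 phi-th 3.917 Fr,Ft,Fz -0.2 0.2 0.7 j6 -0.33 w -0.0
```

Request:
servo_tool([
  {"dx": 9.43,"dy": -8.15,"dz": 0,"yaw": 0.145},
  {"dx": 9.43,"dy": -8.15,"dz": 0,"yaw": 0.145},
  {"dx": 9.43,"dy": -8.15,"dz": 0,"yaw": 0.145},
  {"dx": 9.43,"dy": -8.15,"dz": 0,"yaw": 0.145},
  {"dx": 9.43,"dy": -8.15,"dz": 0,"yaw": 0.145},
  {"dx": 9.43,"dy": -8.15,"dz": 0,"yaw": 0.145},
  {"dx": 9.43,"dy": -8.15,"dz": 0,"yaw": 0.145},
  {"dx": 9.43,"dy": -8.15,"dz": 0,"yaw": 0.145},
  {"dx": 9.43,"dy": -8.15,"dz": 0,"yaw": 0.145},
  {"dx": 9.43,"dy": -8.15,"dz": 0,"yaw": 0.145},
  {"dx": 9.43,"dy": -8.15,"dz": 0,"yaw": 0.145},
  {"dx": 9.43,"dy": -8.15,"dz": 0,"yaw": 0.145},
  {"dx": 9.43,"dy": -8.15,"dz": 0,"yaw": 0.145},
  {"dx": 9.43,"dy": -8.15,"dz": 0,"yaw": 0.145},
  {"dx": 9.43,"dy": -8.15,"dz": 0,"yaw": 0.145},
  {"dx": 9.43,"dy": -8.15,"dz": 0,"yaw": 0.145},
  {"dx": 4,"dy": 4,"dz": 0,"yaw": 0},
  {"dx": 4,"dy": 4,"dz": 0,"yaw": 0},
  {"dx": 1.5,"dy": 1.5,"dz": 0,"yaw": 0},
  {"dx": 0,"dy": 0,"dz": 0,"yaw": 0},
])

```text
time_s: 15.5
position: [0.5294, 0.0658, 0.0814]
orientation: [[0.698, -0.716, -0.0], [-0.716, -0.698, 0.0], [-0.0, 0.0, -1.0]]
ft_force: [0.1, -0.1, 0.3]
width: 0.0001
```

```bash
python3 -c "
from h import *
st();mark()"
```

```text
t 15.5 p [0.5294 0.0658 0.0814] R 72.3 th 1.565 phi -0.798 phi-th 3.92 Fr,Ft,Fz -0.1 -0.1 0.3 j6 2.27 w 0.0
wrist mark deg [94 96 92 98] [ 8.  9.  9. 56.] line -137=223; rot deg 231
```

Request:
servo_tool([
  {"dx": -3.3,"dy": 4.65,"dz": 0,"yaw": -0.08},
  {"dx": -3.3,"dy": 4.65,"dz": 0,"yaw": -0.08},
  {"dx": -3.3,"dy": 4.65,"dz": 0,"yaw": -0.08},
  {"dx": -3.82,"dy": 4.14,"dz": 0,"yaw": -0.08},
  {"dx": -3.82,"dy": 4.14,"dz": 0,"yaw": -0.08},
  {"dx": -3.82,"dy": 4.14,"dz": 0,"yaw": -0.08},
  {"dx": -3.82,"dy": 4.14,"dz": 0,"yaw": -0.08},
  {"dx": -3.82,"dy": 4.14,"dz": 0,"yaw": -0.08},
  {"dx": -3.82,"dy": 4.14,"dz": 0,"yaw": -0.08},
  {"dx": -3.82,"dy": 4.14,"dz": 0,"yaw": -0.08},
])

```text
time_s: 16.55
position: [0.4785, 0.0438, 0.0814]
orientation: [[1.0, 0.006, -0.0], [0.006, -1.0, 0.001], [-0.0, -0.001, -1.0]]
ft_force: [-0.2, 2.2, 1.1]
width: 0.0002
```

```bash
python3 -c "
from h import *
st();mark()"
```

```text
t 16.55 p [0.4785 0.0438 0.0814] R 71.3 th 2.358 phi 0.006 phi-th 3.931 Fr,Ft,Fz 1.7 -1.4 1.1 j6 1.41 w 0.0
wrist mark deg [124 126 128 130] [ 8.  9.  9. 65.] line -137=223; rot deg 261
```

Request:
servo_tool([
  {"dx": -3.82,"dy": 4.14,"dz": 0,"yaw": -0.08},
  {"dx": -3.82,"dy": 4.14,"dz": 0,"yaw": -0.08},
  {"dx": -3.82,"dy": 4.14,"dz": 0,"yaw": -0.08},
  {"dx": -3.82,"dy": 4.14,"dz": 0,"yaw": -0.08},
  {"dx": -3.82,"dy": 4.14,"dz": 0,"yaw": -0.08},
  {"dx": -3.82,"dy": 4.14,"dz": 0,"yaw": -0.08},
  {"dx": -3.82,"dy": 4.14,"dz": 0,"yaw": -0.08},
  {"dx": -3.82,"dy": 4.14,"dz": 0,"yaw": -0.08},
  {"dx": -3.82,"dy": 4.14,"dz": 0,"yaw": -0.08},
  {"dx": -3.82,"dy": 4.14,"dz": 0,"yaw": -0.08},
  {"dx": -3.82,"dy": 4.14,"dz": 0,"yaw": -0.08},
  {"dx": -3.82,"dy": 4.14,"dz": 0,"yaw": -0.08},
  {"dx": -3.82,"dy": 4.14,"dz": 0,"yaw": -0.08},
  {"dx": -3.82,"dy": 4.14,"dz": 0,"yaw": -0.08},
  {"dx": -3.82,"dy": 4.14,"dz": 0,"yaw": -0.08},
  {"dx": -3.82,"dy": 4.14,"dz": 0,"yaw": -0.08},
  {"dx": -3.82,"dy": 4.14,"dz": 0,"yaw": -0.08},
  {"dx": -3.82,"dy": 4.14,"dz": 0,"yaw": -0.08},
  {"dx": -3.82,"dy": 4.14,"dz": 0,"yaw": -0.08},
  {"dx": -3.82,"dy": 4.14,"dz": 0,"yaw": -0.08},
])

```text
time_s: 18.6
position: [0.4796, -0.0585, 0.0814]
orientation: [[-0.034, 0.999, -0.003], [0.999, 0.034, -0.002], [-0.002, -0.003, -1.0]]
ft_force: [-7.5, -7.4, 4.5]
width: -0.0001
```

```bash
python3 -c "
from h import *
st();mark()"
```

```text
t 18.6 p [ 0.4796 -0.0585  0.0814] R 71.7 th -2.33 phi 1.604 phi-th 3.935 Fr,Ft,Fz 10.5 -0.3 4.5 j6 -0.4 w -0.0
wrist mark deg [220 218 216 222] [ 4.  5.  6. 50.] line -137=223; rot deg 357
```

Request:
servo_tool([
  {"dx": -4.2,"dy": 3.75,"dz": 0,"yaw": -0.08},
  {"dx": -3.82,"dy": 4.14,"dz": 0,"yaw": -0.08},
  {"dx": -3.82,"dy": 4.14,"dz": 0,"yaw": -0.08},
  {"dx": -3.82,"dy": 4.14,"dz": 0,"yaw": -0.08},
  {"dx": -3.82,"dy": 4.14,"dz": 0,"yaw": -0.08},
  {"dx": -3.82,"dy": 4.14,"dz": 0,"yaw": -0.08},
  {"dx": -3.82,"dy": 4.14,"dz": 0,"yaw": -0.08},
  {"dx": -3.82,"dy": 4.14,"dz": 0,"yaw": -0.08},
  {"dx": -3.82,"dy": 4.14,"dz": 0,"yaw": -0.08},
  {"dx": -3.82,"dy": 4.14,"dz": 0,"yaw": -0.08},
  {"dx": -3.82,"dy": 4.14,"dz": 0,"yaw": -0.08},
  {"dx": -3.82,"dy": 4.14,"dz": 0,"yaw": -0.08},
  {"dx": -3.82,"dy": 4.14,"dz": 0,"yaw": -0.08},
  {"dx": -3.82,"dy": 4.14,"dz": 0,"yaw": -0.08},
])

```text
time_s: 20.05
position: [0.5547, -0.0731, 0.0819]
orientation: [[-0.914, 0.406, 0.002], [0.406, 0.914, -0.002], [-0.002, -0.001, -1.0]]
ft_force: [0.7, -3.2, 1.8]
width: -0.0001
```

```bash
python3 -c "
from h import *
st();mark()"
```

```text
t 20.05 p [ 0.5547 -0.0731  0.0819] R 71.4 th -1.203 phi 2.724 phi-th 3.927 Fr,Ft,Fz 3.2 -0.5 1.8 j6 -1.49 w -0.0
wrist mark deg [282 284 286 280] [ 5.  5. 14. 23.] line -137=223; rot deg 59
```

Tracking holds (total ≈ 420°). Continue to the end of the wrist range.

Request:
servo_tool([
  {"dx": -3.6,"dy": 4.35,"dz": 0,"yaw": -0.08},
  {"dx": -3.82,"dy": 4.14,"dz": 0,"yaw": -0.08},
  {"dx": -3.82,"dy": 4.14,"dz": 0,"yaw": -0.08},
  {"dx": -3.82,"dy": 4.14,"dz": 0,"yaw": -0.08},
  {"dx": -3.82,"dy": 4.14,"dz": 0,"yaw": -0.08},
  {"dx": -3.82,"dy": 4.14,"dz": 0,"yaw": -0.08},
  {"dx": -3.82,"dy": 4.14,"dz": 0,"yaw": -0.08},
  {"dx": -3.82,"dy": 4.14,"dz": 0,"yaw": -0.08},
  {"dx": -3.82,"dy": 4.14,"dz": 0,"yaw": -0.08},
  {"dx": -3.82,"dy": 4.14,"dz": 0,"yaw": -0.08},
  {"dx": -3.82,"dy": 4.14,"dz": 0,"yaw": -0.08},
  {"dx": -3.82,"dy": 4.14,"dz": 0,"yaw": -0.08},
  {"dx": -3.82,"dy": 4.14,"dz": 0,"yaw": -0.08},
  {"dx": -3.82,"dy": 4.14,"dz": 0,"yaw": -0.08},
])

```text
time_s: 21.5
position: [0.5989, -0.0122, 0.0815]
orientation: [[-0.764, -0.645, 0.001], [-0.645, 0.764, -0.0], [-0.0, -0.001, -1.0]]
ft_force: [0.9, -1.7, 1.9]
width: -0.0001
```

```bash
python3 -c "
from h import *
st();mark()"
```

```text
t 21.5 p [ 0.5989 -0.0122  0.0815] R 70.1 th -0.081 phi -2.441 phi-th 3.923 Fr,Ft,Fz 1.0 -1.6 1.9 j6 -2.49 w -0.0
wrist mark deg [346 348 350 344] [ 4.  4.  5. 53.] line -137=223; rot deg 123
```

Request:
servo_tool([
  {"dx": -5.5,"dy": -5.5,"dz": 0,"yaw": 0},
  {"dx": -5.5,"dy": -5.5,"dz": 0,"yaw": 0},
  {"dx": 9.43,"dy": -8.15,"dz": 0,"yaw": 0.145},
  {"dx": 9.43,"dy": -8.15,"dz": 0,"yaw": 0.145},
  {"dx": 9.43,"dy": -8.15,"dz": 0,"yaw": 0.145},
  {"dx": 9.43,"dy": -8.15,"dz": 0,"yaw": 0.145},
  {"dx": 9.43,"dy": -8.15,"dz": 0,"yaw": 0.145},
  {"dx": 9.43,"dy": -8.15,"dz": 0,"yaw": 0.145},
  {"dx": 9.43,"dy": -8.15,"dz": 0,"yaw": 0.145},
  {"dx": 9.43,"dy": -8.15,"dz": 0,"yaw": 0.145},
  {"dx": 9.43,"dy": -8.15,"dz": 0,"yaw": 0.145},
  {"dx": 9.43,"dy": -8.15,"dz": 0,"yaw": 0.145},
  {"dx": 9.43,"dy": -8.15,"dz": 0,"yaw": 0.145},
  {"dx": 9.43,"dy": -8.15,"dz": 0,"yaw": 0.145},
  {"dx": 9.43,"dy": -8.15,"dz": 0,"yaw": 0.145},
  {"dx": 9.43,"dy": -8.15,"dz": 0,"yaw": 0.145},
  {"dx": 9.43,"dy": -8.15,"dz": 0,"yaw": 0.145},
  {"dx": 9.43,"dy": -8.15,"dz": 0,"yaw": 0.145},
])

```text
time_s: 23.35
position: [0.4648, -0.0643, 0.0813]
orientation: [[0.058, 0.998, 0.0], [0.998, -0.058, 0.0], [0.0, 0.0, -1.0]]
ft_force: [0.7, 0.2, 0.5]
width: -0.0002
```

Request:
servo_tool([
  {"dx": 9.43,"dy": -8.15,"dz": 0,"yaw": 0.145},
  {"dx": 9.43,"dy": -8.15,"dz": 0,"yaw": 0.145},
  {"dx": 9.43,"dy": -8.15,"dz": 0,"yaw": 0.145},
  {"dx": 9.43,"dy": -8.15,"dz": 0,"yaw": 0.145},
  {"dx": 9.43,"dy": -8.15,"dz": 0,"yaw": 0.145},
  {"dx": 9.43,"dy": -8.15,"dz": 0,"yaw": 0.145},
  {"dx": 9.43,"dy": -8.15,"dz": 0,"yaw": 0.145},
  {"dx": 9.43,"dy": -8.15,"dz": 0,"yaw": 0.145},
  {"dx": 9.43,"dy": -8.15,"dz": 0,"yaw": 0.145},
  {"dx": 9.43,"dy": -8.15,"dz": 0,"yaw": 0.145},
  {"dx": 9.43,"dy": -8.15,"dz": 0,"yaw": 0.145},
  {"dx": 9.43,"dy": -8.15,"dz": 0,"yaw": 0.145},
  {"dx": 9.43,"dy": -8.15,"dz": 0,"yaw": 0.145},
  {"dx": 9.43,"dy": -8.15,"dz": 0,"yaw": 0.145},
  {"dx": 9.43,"dy": -8.15,"dz": 0,"yaw": 0.145},
  {"dx": 9.43,"dy": -8.15,"dz": 0,"yaw": 0.145},
  {"dx": 4,"dy": 4,"dz": 0,"yaw": 0},
  {"dx": 4,"dy": 4,"dz": 0,"yaw": 0},
  {"dx": 1.5,"dy": 1.5,"dz": 0,"yaw": 0},
  {"dx": 0,"dy": 0,"dz": 0,"yaw": 0},
])

```text
time_s: 25.35
position: [0.5291, 0.0657, 0.0814]
orientation: [[0.698, -0.716, -0.0], [-0.716, -0.698, 0.0], [-0.0, 0.0, -1.0]]
ft_force: [0.9, -0.1, 0.2]
width: 0.0003
```

```bash
python3 -c "
from h import *
st();mark()"
```

```text
t 25.35 p [0.5291 0.0657 0.0814] R 72.2 th 1.57 phi -0.798 phi-th 3.915 Fr,Ft,Fz -0.1 -0.9 0.2 j6 2.27 w 0.0
wrist mark deg [346 348 350 344] [20. 21. 22. 53.] line -137=223; rot deg 123
```

Request:
servo_tool([
  {"dx": -3.3,"dy": 4.65,"dz": 0,"yaw": -0.08},
  {"dx": -3.3,"dy": 4.65,"dz": 0,"yaw": -0.08},
  {"dx": -3.5,"dy": 4.45,"dz": 0,"yaw": -0.08},
  {"dx": -3.82,"dy": 4.14,"dz": 0,"yaw": -0.08},
  {"dx": -3.82,"dy": 4.14,"dz": 0,"yaw": -0.08},
  {"dx": -3.82,"dy": 4.14,"dz": 0,"yaw": -0.08},
  {"dx": -3.82,"dy": 4.14,"dz": 0,"yaw": -0.08},
  {"dx": -3.82,"dy": 4.14,"dz": 0,"yaw": -0.08},
  {"dx": -3.82,"dy": 4.14,"dz": 0,"yaw": -0.08},
  {"dx": -3.82,"dy": 4.14,"dz": 0,"yaw": -0.08},
  {"dx": -3.82,"dy": 4.14,"dz": 0,"yaw": -0.08},
  {"dx": -3.82,"dy": 4.14,"dz": 0,"yaw": -0.08},
  {"dx": -3.82,"dy": 4.14,"dz": 0,"yaw": -0.08},
  {"dx": -3.82,"dy": 4.14,"dz": 0,"yaw": -0.08},
])

```text
time_s: 26.8
position: [0.4647, 0.0258, 0.0814]
orientation: [[0.947, 0.32, -0.001], [0.32, -0.947, 0.001], [-0.001, -0.001, -1.0]]
ft_force: [-1.8, 2.0, 1.1]
width: -0.0003
```

```bash
python3 -c "
from h import *
st();mark()"
```

```text
t 26.8 p [0.4647 0.0258 0.0814] R 72.0 th 2.676 phi 0.326 phi-th 3.933 Fr,Ft,Fz 2.5 -1.0 1.1 j6 1.04 w -0.0
wrist mark deg [36 38 34 40] [21. 21. 24. 53.] line -137=223; rot deg 173
```

Request:
servo_tool([
  {"dx": -3.82,"dy": 4.14,"dz": 0,"yaw": -0.08},
  {"dx": -3.82,"dy": 4.14,"dz": 0,"yaw": -0.08},
  {"dx": -3.82,"dy": 4.14,"dz": 0,"yaw": -0.08},
  {"dx": -3.82,"dy": 4.14,"dz": 0,"yaw": -0.08},
  {"dx": -3.82,"dy": 4.14,"dz": 0,"yaw": -0.08},
  {"dx": -3.82,"dy": 4.14,"dz": 0,"yaw": -0.08},
  {"dx": -3.9,"dy": 4.06,"dz": 0,"yaw": -0.08},
  {"dx": -3.9,"dy": 4.06,"dz": 0,"yaw": -0.08},
  {"dx": -3.9,"dy": 4.06,"dz": 0,"yaw": -0.08},
  {"dx": -3.9,"dy": 4.06,"dz": 0,"yaw": -0.08},
  {"dx": -3.82,"dy": 4.14,"dz": 0,"yaw": -0.08},
  {"dx": -3.82,"dy": 4.14,"dz": 0,"yaw": -0.08},
  {"dx": -3.82,"dy": 4.14,"dz": 0,"yaw": -0.08},
  {"dx": -3.82,"dy": 4.14,"dz": 0,"yaw": -0.08},
  {"dx": -3.82,"dy": 4.14,"dz": 0,"yaw": -0.08},
  {"dx": -3.82,"dy": 4.14,"dz": 0,"yaw": -0.08},
  {"dx": -3.82,"dy": 4.14,"dz": 0,"yaw": -0.08},
  {"dx": -3.82,"dy": 4.14,"dz": 0,"yaw": -0.08},
  {"dx": -3.82,"dy": 4.14,"dz": 0,"yaw": -0.08},
  {"dx": -3.82,"dy": 4.14,"dz": 0,"yaw": -0.08},
])

```text
time_s: 28.85
position: [0.4984, -0.0716, 0.0818]
orientation: [[-0.346, 0.938, -0.001], [0.938, 0.346, -0.003], [-0.003, -0.002, -1.0]]
ft_force: [-4.9, -9.3, 2.9]
width: -0.0001
```

```bash
python3 -c "
from h import *
st();mark()"
```

```text
t 28.85 p [ 0.4984 -0.0716  0.0818] R 72.0 th -2.01 phi 1.924 phi-th 3.934 Fr,Ft,Fz 10.5 -0.5 2.9 j6 -0.73 w -0.0
wrist mark deg [132 130 134 128] [12. 12. 12. 35.] line -137=223; rot deg 269
```

Mark at ~131°, 92° to go: 20 more rows.

Request:
servo_tool([
  {"dx": -4.2,"dy": 3.75,"dz": 0,"yaw": -0.08},
  {"dx": -3.82,"dy": 4.14,"dz": 0,"yaw": -0.08},
  {"dx": -3.82,"dy": 4.14,"dz": 0,"yaw": -0.08},
  {"dx": -3.82,"dy": 4.14,"dz": 0,"yaw": -0.08},
  {"dx": -3.82,"dy": 4.14,"dz": 0,"yaw": -0.08},
  {"dx": -3.82,"dy": 4.14,"dz": 0,"yaw": -0.08},
  {"dx": -3.82,"dy": 4.14,"dz": 0,"yaw": -0.08},
  {"dx": -3.82,"dy": 4.14,"dz": 0,"yaw": -0.08},
  {"dx": -3.82,"dy": 4.14,"dz": 0,"yaw": -0.08},
  {"dx": -3.82,"dy": 4.14,"dz": 0,"yaw": -0.08},
  {"dx": -3.82,"dy": 4.14,"dz": 0,"yaw": -0.08},
  {"dx": -3.82,"dy": 4.14,"dz": 0,"yaw": -0.08},
  {"dx": -3.82,"dy": 4.14,"dz": 0,"yaw": -0.08},
  {"dx": -3.6,"dy": 4.35,"dz": 0,"yaw": -0.08},
  {"dx": -3.82,"dy": 4.14,"dz": 0,"yaw": -0.08},
  {"dx": -3.82,"dy": 4.14,"dz": 0,"yaw": -0.08},
  {"dx": -3.82,"dy": 4.14,"dz": 0,"yaw": -0.08},
  {"dx": -3.82,"dy": 4.14,"dz": 0,"yaw": -0.08},
])

```text
time_s: 30.7
position: [0.5888, -0.0446, 0.0822]
orientation: [[-0.975, -0.22, 0.004], [-0.22, 0.975, -0.002], [-0.003, -0.003, -1.0]]
ft_force: [2.8, -2.5, 2.2]
width: 0.0
```

```bash
python3 -c "
from h import *
st();mark()"
```

```text
t 30.7 p [ 0.5888 -0.0446  0.0822] R 70.9 th -0.567 phi -2.919 phi-th 3.931 Fr,Ft,Fz 3.7 -0.6 2.2 j6 -2.07 w 0.0
wrist mark deg [212 216 214 314] [14. 14. 14. 74.] line -137=223; rot deg 349
```

Request:
servo_tool([
  {"dx": -3.82,"dy": 4.14,"dz": 0,"yaw": -0.08},
  {"dx": -1.91,"dy": 2.07,"dz": 0,"yaw": -0.04},
  {"dx": 0,"dy": 0,"dz": 0,"yaw": 0},
  {"dx": -7,"dy": -7,"dz": 0,"yaw": 0},
  {"dx": -7,"dy": -7,"dz": 0,"yaw": 0},
  {"dx": -7,"dy": -7,"dz": 0,"yaw": 0},
  {"dx": 0,"dy": 0,"dz": -25,"yaw": 0},
  {"dx": 0,"dy": 0,"dz": -25,"yaw": 0},
  {"dx": 0,"dy": 0,"dz": -25,"yaw": 0},
  {"dx": 0,"dy": 0,"dz": -25,"yaw": 0},
  {"dx": 0,"dy": 0,"dz": 0,"yaw": 0},
  {"dx": 0,"dy": 0,"dz": 0,"yaw": 0},
])

```text
time_s: 31.95
position: [0.6183, -0.0496, 0.181]
orientation: [[-0.943, -0.333, -0.0], [-0.333, 0.943, 0.0], [0.0, 0.0, -1.0]]
ft_force: [-1.0, 0.2, -0.7]
width: -0.0001
```

```bash
python3 -c "
from h import *
st();mark()
c=camera('wrist');cv2.imwrite('pics/w5.png',c['pixels'][:,:,::-1])
c=camera('top');cv2.imwrite('pics/t5.png',c['pixels'][:,:,::-1])"
```

```text
t 31.95 p [ 0.6183 -0.0496  0.181 ] R 99.2 th -0.45 phi -2.802 phi-th 3.931 Fr,Ft,Fz -1.0 -0.3 -0.7 j6 -2.18 w -0.0
wrist mark deg [220 222 218 224] [13. 14. 43. 59.] line -137=223; rot deg 357
```

View pics/w5.png

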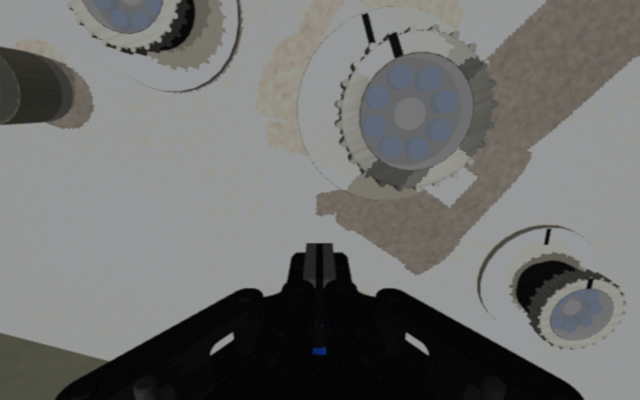

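View pics/t5.png

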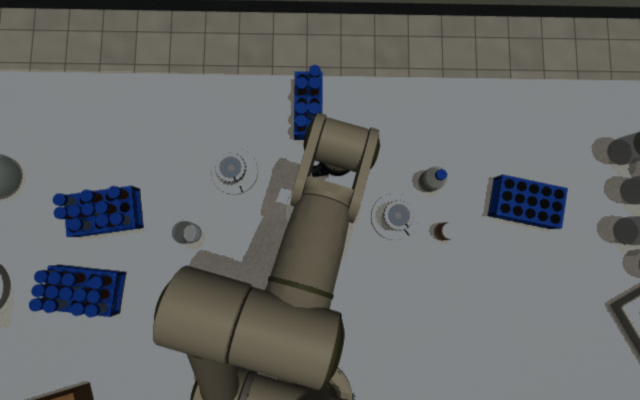

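The wrist picture shows the mark at (396,45) next to the stand line at (368,27), in the same direction within a few degrees. In the top picture the bottle (434,179), beaker (187,233) and jar (444,231) are where they were, and the arm is clear.

```bash
python3 -c "
from bench import *
print(hand_in())"
```

```text
the job is handed in; nothing more can be done
None
```

The lid is loosened by two full turns, to within a few degrees, and the job is handed in. I picked the middle rotor at about (0.529, −0.0065), because its foot measured 183 mm. The other two rotors' feet measured about 138 mm.

- **Method:** I hooked a corner of the shut fingers between the ribs from outside and orbited the lid anticlockwise. This took three strokes, of about 231°, 254° and 233°, with a retreat and unwind between them.
- **Forces:** Radial force peaked at about 10.5 N among the readings, which I took only at the end of each move call. The fingers stayed outside the rim and did not go over the window.
- **Turn check:** The mark read 222° ± 2 before the start and about 221° at the end. Adding up the strokes gives about 718°. The last wrist image shows the mark over the stand's line, within a few degrees.
- **Surroundings:** The bottle, beaker and jar are at the same pixels as at the start. The tool ended 99 mm from the axis with its tip at 0.18 m height. It was touching nothing, with force readings at noise level, at 32 s.
- **What disagreed:** The three camera estimates of the axis differed by up to 5 mm. The forces suggest the true axis is about 1 mm from the one I used, which made the press uneven around the rim; I eased it as I went.

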